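Clamp a bonded road stud evenly in the bonding jig

ROBOT

A 7-joint arm with a two-finger parallel gripper is mounted at the origin on a cart in front of the work surface, level with it; the furniture and walls round the work are solid. World frame = base frame: x ahead of the robot, y to its left, z up, the work surface at z = 0. Lengths are in m, angles in rad, forces in N, time in s.
With the tool pointing down it reaches from about 0.4 to 0.875 m from the base axis. Payload 4.4 kg.
Tool frame: the origin (TCP) lies midway between the tips of the shut fingers; the grasp point (between the pads) lies ctrl.pinch_z behind it (ctrl.pinch_z is the distance from the TCP to the grasp point, in m); x points along the fingers, y is the direction in which the jaws open and shut, and the axes are right-handed (so a half turn about x gives the same grasp; the last joint's range is limited). The gripper opens to 85 mm and grips with 20 to 120 N. Pads are 22 mm wide; open, the fingers measure 114 mm over their backs; the gripper's body (76 mm by 85 mm) begins 54 mm behind the grasp point. The pads swing forward as they close: fully open they stand 13 mm farther back than shut.
Start: joints at [-1.279, 0.628, 0.038, 1.517, -0.027, 0.996, -0.02], TCP at [0.228, 0.609, 0.231] pointing down, gripper open.
Joint ranges: [-3.06, 3.06], [-0.37, 2.12], [-1.25, 1.32], [0.18, 2.47], [-1.1, 4.24], [0.23, 1.98], [-2.94, 2.94]. Speed limits (rad/s): [2.57, 2.57, 3.14, 3.14, 3.14, 3.14, 3.14].

INTERFACE

Orientations are given as a unit quaternion [w, x, y, z].
In Python, from rig import monitor, imaging, finish_job, ctrl gives the robot as it stands. The module is installed in compiled form; this text tells all that it offers.
- The arm moves only by the tool send_rows, never from a script. Its argument "plan" is a list of rows, each an object with "xyz": the shift along the tool's x, y, z in mm, a list of three; "turn": the turn about the tool's x in rad; "jaw": the finger opening in mm, from 0 to 85.4. In form: [{"xyz": [tx, ty, tz], "turn": turn, "jaw": jaw}, ...]. A call has 1 to 5 rows; each row is the pose to reach, as a shift and turn from the pose commanded when the call began, along the tool's axes at that moment; what a row does not reach only later rows make up. A row lasts 1/8 s, in which the tool goes at most 62.5 mm and 10.7 degrees, less where a joint would pass 70% of its speed; a pose out of reach is approached as far as the arm can. A call with a gripper value outside its range is refused whole. The fingers move at their own pace and stop on an object; "squeeze" is the grip in N (left out, the last holds). Time passes only in rows, so rows that repeat a pose let the fingers close. It gives the time, the measured TCP pose, the force and the opening at its end, in the units of the state.
- monitor.read_state(): the state, without advancing time (a new reading comes with each control period).
- imaging.snapshot(name): name is "scene" or "top"; returns the picture (384x512x3 uint8, red, green, blue); there is no depth.
- imaging.get_calibration(name): a dict with "vfov" (degrees; the focal length in pixels is half the picture's height over the tangent of half this angle, whatever the lens; pixels are square), "cx", "cy" (the principal point, pixels), "R" (3x3) and "t" (3): a world point X has camera coordinates R X + t. Camera axes: x right, y down, z forward; pixel columns grow to the right and rows downward; lengths in m; the calibration is good to about 2 mm. A picture is of the moment at which its call begins. get_calibration takes no time and is no camera call.
- finish_job(): hands the job in, once; it reports no verdict.
The state is a dict: "clock": time; "joint_pos": joint angles; "qd": joint speeds; "joint_efforts": joint torques, N m; "tcp_pos": TCP position; "orientation": TCP orientation; "ft_force": force on the tool from outside, world axes, zero at the start; "wrist_torque": the same for the moment, N m; "opening": finger opening in m.
Only numpy, scipy, OpenCV 4.12 (cv2) and the standard library are available. Lean on these libraries where they do the work, as an engineer would, in place of code of your own. Each camera call takes 0.05 s, during which the arm holds its last target. There are 200 camera calls.

TASK

The lens of the road stud in the blue jig has just been bonded: clamp it evenly by tightening the four black handwheels on the pressure plate clockwise, in crisscross order (after a wheel always the one diagonally opposite) and in two passes. In the first pass nip each wheel only until you feel it bite, about 7 N of push at its upright grip; in the second, again crisscross, bring each up firm, to about 15 N at the grip. Keep the plate level throughout, do not overtighten, and leave the things lying around the jig alone.

Things in the scene. Friction and masses are not known exactly. Their poses are not given: they have to be found in the camera images.
- jig: Bonding jig: blue bed plate 204 x 180 x 14 mm, screwed down, cannot move; a road stud 128 mm across sits on it, and four upright threaded rods stand at (+-60, +-60) mm, each carrying a handwheel. Origin: centre of the underside, on the table top; x, y along the bed's long and short edges, z up. It stands anywhere in the middle of the table, turned up to 0.35 rad.
- plate: Aluminium pressure plate 156 x 156 x 8 mm with an 84 mm round window, lying over the rods on a black gasket on the stud's lens. Origin: centre of its underside, about 65 mm above the table; z is its normal. It can only sink and tilt, a millimetre or so: it tips towards a wheel that presses harder than the one opposite. The gasket's height differs by up to 0.5 mm either way from stud to stud.
- hub_1 (a point): Centre of the top of the hub of handwheel 1, on its axis: far left on a square jig (bed x +60, y +60 mm), diagonally opposite wheel 3. Black wheel 80 mm across on a steel hub, its top about 110 mm above the table. Clockwise from above tightens; a wheel sinks 16 mm a turn (four-start thread) on its fixed axis and stays where it is left.
- hub_2 (a point): Centre of the top of the hub of handwheel 2, on its axis: near left on a square jig (bed x -60, y +60 mm), diagonally opposite wheel 4. Black wheel 80 mm across on a steel hub, its top about 110 mm above the table. Clockwise from above tightens. Neighbouring wheels' axes are 120 mm apart.
- hub_3 (a point): Centre of the top of the hub of handwheel 3, on its axis: near right on a square jig (bed x -60, y -60 mm), diagonally opposite wheel 1. Black wheel 80 mm across on a steel hub, its top about 110 mm above the table. Clockwise from above tightens. A wheel can be let go at any time, taken afresh and turned on; it has no marks.
- hub_4 (a point): Centre of the top of the hub of handwheel 4, on its axis: far right on a square jig (bed x +60, y -60 mm), diagonally opposite wheel 2. Black wheel 80 mm across on a steel hub, its top about 110 mm above the table. Clockwise from above tightens. Each starts at another angle.
- grip_1_top (a point): Centre of the top of the upright revolving grip of handwheel 1: black, 16 mm thick, 38 mm tall below this point down to the wheel's face, spinning freely on its own pin 32 mm from the wheel's axis. Its top is about 145 mm above the table, 35 mm above the hub's top. Pushing it along its circle turns the wheel.
- grip_2_top (a point): Centre of the top of the upright revolving grip of handwheel 2: black, 16 mm thick, 38 mm tall below this point down to the wheel's face, spinning freely on its own pin 32 mm from the wheel's axis. Its top is about 145 mm above the table, 35 mm above the hub's top. Pushing it along its circle turns the wheel.
- grip_3_top (a point): Centre of the top of the upright revolving grip of handwheel 3: black, 16 mm thick, 38 mm tall below this point down to the wheel's face, spinning freely on its own pin 32 mm from the wheel's axis. Its top is about 145 mm above the table, 35 mm above the hub's top. Pushing it along its circle turns the wheel.
- grip_4_top (a point): Centre of the top of the upright revolving grip of handwheel 4: black, 16 mm thick, 38 mm tall below this point down to the wheel's face, spinning freely on its own pin 32 mm from the wheel's axis. Its top is about 145 mm above the table, 35 mm above the hub's top. Pushing it along its circle turns the wheel.
- springs_1: Stack of steel disc springs, 33 mm across, 6 mm high, under the hub of handwheel 1; it presses on the plate when the wheel is screwed down. Origin: on the axis, at the stack's upper face, 28 mm below the hub's top. Loose, a wheel needs a steady push of 2.5 N at its grip. Once its springs meet the plate the push needed climbs steadily with the angle, by some 5 to 9 N a radian.
- springs_2: Stack of steel disc springs, 33 mm across, 6 mm high, under the hub of handwheel 2; it presses on the plate when the wheel is screwed down. Origin: on the axis, at the stack's upper face, 28 mm below the hub's top. At the start the springs hang 0.3 to 2.4 mm clear of the plate, a different amount at each wheel, so the bite must be felt.
- springs_3: Stack of steel disc springs, 33 mm across, 6 mm high, under the hub of handwheel 3; it presses on the plate when the wheel is screwed down. Origin: on the axis, at the stack's upper face, 28 mm below the hub's top. The load on the plate follows from the push at the grip while the wheel turns: about (push - 2.5 N) x 3. At rest, friction hides it.
- springs_4: Stack of steel disc springs, 33 mm across, 6 mm high, under the hub of handwheel 4; it presses on the plate when the wheel is screwed down. Origin: on the axis, at the stack's upper face, 28 mm below the hub's top. Tightening one wheel adds up to a third of its gain to the opposite wheel's load and takes some from its neighbours'.
- spare_lens: Bystander: loose clear spare lens, 121 mm across, 14 mm high, lying flat to the right of the jig. Origin: centre of its underside.
- caliper: Bystander: loose caliper, 225 x 58 x 13 mm, lying flat to the left of the jig. Origin: centre of its underside.
- glue_bottle: Bystander: loose red bottle with black cap, 33 mm across, 88 mm high, standing upright beyond the jig. Origin: centre of its underside.
- dust_brush: Bystander: loose wooden brush, 168 x 24 x 10 mm, lying beyond the jig. Origin: centre of its underside.

How it is judged:
On the way, in this order (a step that is already met when the one before it is completed fails the run):
1. first pass: two diagonally opposite wheels are nipped (springs pressing on the plate with 3 to 20 N) while the other two are still loose (under 2 N) (((contact force between springs_1 and plate between 3 and 20 N and contact force between springs_3 and plate between 3 and 20 N and contact force between each of springs_2, springs_4 and plate below 2 N) or (contact force between springs_2 and plate between 3 and 20 N and contact force between springs_4 and plate between 3 and 20 N and contact force between each of springs_1, springs_3 and plate below 2 N))), for 0.2 s.
2. first pass done: all four wheels are nipped, 3 to 20 N each, none yet tightened further (contact force between springs_1 and plate between 3 and 20 N and contact force between springs_2 and plate between 3 and 20 N and contact force between springs_3 and plate between 3 and 20 N and contact force between springs_4 and plate between 3 and 20 N), for 0.2 s.
3. second pass: two diagonally opposite wheels are firm (21 to 54 N) while the other two are still only nipped (under 20 N) (((contact force between springs_1 and plate between 21 and 54 N and contact force between springs_3 and plate between 21 and 54 N and contact force between each of springs_2, springs_4 and plate below 20 N) or (contact force between springs_2 and plate between 21 and 54 N and contact force between springs_4 and plate between 21 and 54 N and contact force between each of springs_1, springs_3 and plate below 20 N))), for 0.2 s.
At the end, for the whole second after the job is handed in: All four wheels press on the plate with 21 to 54 N each (some 9 to 20 N of push at the grip when tightened), the plate is at rest and level within 0.008 rad, and the bystanders are where they were (contact force between springs_1 and plate between 21 and 54 N and contact force between springs_2 and plate between 21 and 54 N and contact force between springs_3 and plate between 21 and 54 N and contact force between springs_4 and plate between 21 and 54 N and angle between plate's own z axis and vertical below 0.008 rad and linear speed of plate below 0.003 m/s); the robot touches nothing.
It fails at once if the pressure plate is cocked by more than 0.008 rad (one corner pulled down far ahead of the opposite one: the bonded lens would shift) (angle between plate's own z axis and vertical above 0.008 rad).
It fails at once if a wheel is overtightened: more than 64 N on the plate (over 22 N of push at the grip) (contact force between any of springs_1, springs_2, springs_3, springs_4 and plate above 64 N).
It fails at once if a bystander (spare lens, caliper, bottle, brush) is moved by more than 15 mm (distance of any of spare_lens, caliper, glue_bottle, dust_brush from where it was at the start of the episode above 0.015 m).
It also fails if it takes over 72 s, if anything falls off the work surface, if the arm or the gripper's body presses on something with over 40 N, if the wrist force passes 120 N, or if a joint passes its speed limit or range.

## Working session

There is one attempt and no reset: what is moved stays moved. The work goes in short steps, Python scripts to look and compute and a tool call to move; the robot and the scene stay as the last step left them, time stands still between calls to the robot, and variables do not carry over. Pictures are saved under pics/ and viewed, about 8 in all and at most 12, crops included, and the job is handed in when it is done.

Besides the shell and the picture viewer there is one more tool, called by a JSON object that holds its "op" and its "data", one argument or row to a line. send_rows: Moves the arm, as the interface text tells. Its arguments: {"type":"object","properties":{"plan":{"type":"array"},"squeeze":{"type":"number"}},"required":["plan"]}

```bash
mkdir -p pics; ls; python3 - <<'E'
from rig import monitor, imaging, ctrl
import cv2,numpy as np
s=monitor.read_state()
for k,v in s.items(): print(k,np.round(v,4))
print(ctrl.pinch_z)
for n in("scene","top"):
    c=imaging.get_calibration(n);print(n,c)
    cv2.imwrite(f"pics/{n}0.png",imaging.snapshot(n)[:,:,::-1])
a=[cv2.imread(f"pics/{n}0.png") for n in("scene","top")]
E
```

```text
pics
clock 0.0
joint_pos [-1.2788  0.6293  0.0384  1.5184 -0.027   0.9963 -0.02  ]
qd [ 0.0017 -0.0007  0.001   0.      0.0004  0.0006  0.0002]
joint_efforts [ 6.00000e-04 -5.63400e+01  1.22680e+00 -1.93432e+01  1.10000e-02
  1.07000e-02 -0.00000e+00]
tcp_pos [0.2274 0.6083 0.2304]
orientation [ 0.6957  0.1252  0.696  -0.1265]
ft_force [-0.6958  1.0797  0.3898]
wrist_torque [ 0.0568 -0.0076 -0.0429]
opening 0.0852
0.0187
scene {'vfov': 55.15094121710039, 'cx': 261.08135972201734, 'cy': 194.9958104685807, 'R': array([[ 0.83124685, -0.55588753,  0.00421083],
       [-0.40069466, -0.60439509, -0.68858577],
       [ 0.38532125,  0.5706975 , -0.72514268]]), 't': array([-0.51728298,  0.31458313,  0.95762579])}
top {'vfov': 48.33522145535589, 'cx': 260.4588648451961, 'cy': 190.6247974046333, 'R': array([[ 1.40832922e-02, -9.99900820e-01, -1.03987857e-04],
       [-9.88340975e-01, -1.39047071e-02, -1.51620503e-01],
       [ 1.51604020e-01,  2.23809131e-03, -9.88438775e-01]]), 't': array([-0.03150261,  0.58906403,  1.3182795 ])}
```

View pics/top0.png

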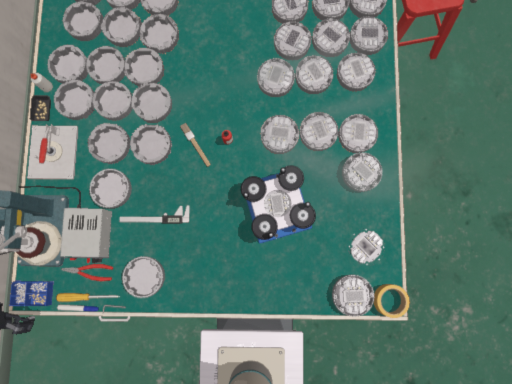

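View pics/scene0.png

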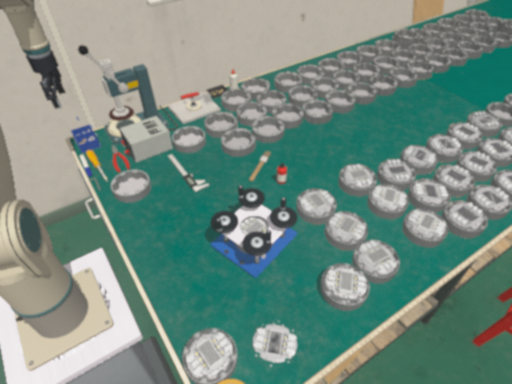

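The top view shows the jig near (278,203), with wheels at about (254,188), (291,178), (302,214) and (264,226). The caliper is left, and the bottle and brush are beyond it. I'll crop both views.

```bash
python3 - <<'E'
import cv2,numpy as np
t=cv2.imread("pics/top0.png")[155:250,228:328]; s=cv2.imread("pics/scene0.png")[180:280,200:305]
t=cv2.resize(t,(400,380),interpolation=cv2.INTER_CUBIC); s=cv2.resize(s,(400,380),interpolation=cv2.INTER_CUBIC)
cv2.imwrite("pics/crop0.png",cv2.convertScaleAbs(np.hstack([t,s]),alpha=1.6,beta=20))
E
```

```text
(no output)
```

View pics/crop0.png

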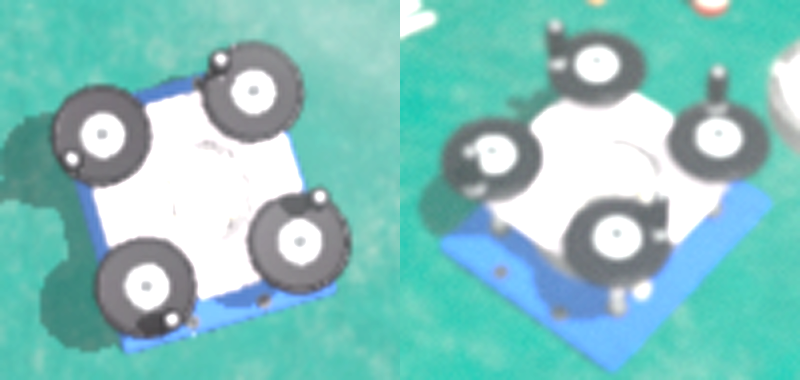

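The left half of the crop is the top view and the right half is the scene view. From the top view I read hubs and grip tops as follows, in full pixels:

| Wheel | Hub | Grip top |
|---|---|---|
| 1 | (253.5,188.5) | (246,194.8) |
| 2 | (264.8,226.5) | (271,235) |
| 3 | (303,215.3) | (308,204.3) |
| 4 | (291.5,177.8) | (283.3,170) |

```bash
cat > h.py <<'E'
import numpy as np
from rig import monitor, imaging
from scipy.spatial.transform import Rotation as Rn
def ray(n,uv,z):
    c=imaging.get_calibration(n);f=192/np.tan(np.radians(c["vfov"]/2));R=np.array(c["R"]);t=np.array(c["t"])
    o=-R.T@t;d=R.T@np.array([(uv[0]-c["cx"])/f,(uv[1]-c["cy"])/f,1]);return o+d*(z-o[2])/d[2]
def toolR():
    w,x,y,z=monitor.read_state()["orientation"];return Rn.from_quat([x,y,z,w]).as_matrix()
E
python3 - <<'E'
from h import *
np.set_printoptions(precision=4,suppress=True)
print(toolR())
H=[(102,134),(147,286),(300,241),(254,91)];G=[(72,159),(172,320),(320,197),(221,60)]
f=lambda p:(228+p[0]/4-.4,155+p[1]/4-.4)
h=np.array([ray("top",f(p),.110) for p in H]);g=np.array([ray("top",f(p),.145) for p in G])
c=h.mean(0);print("c",c)
for i in range(4):
    d=(g-h)[i];print(i+1,h[i],g[i],"r",np.hypot(*d[:2]),"ang",np.degrees(np.arctan2(d[1],d[0])),"side",np.linalg.norm(h[i]-h[i-1]))
a=h[0]-h[1];b=h[3]-h[2];e=h[0]-h[3];print([np.degrees(np.arctan2(v[1],v[0])) for v in(a,b)],np.degrees(np.arctan2(e[1],e[0]))-90)
S=[(200+x*105/400,180+y*100/380) for x,y in[(492,157),(617,237),(718,138),(597,64)]]
S=[(200+(x-400)*105/400,180+y*100/380) for x,y in[(492,157),(617,237),(718,138),(597,64)]]
print("scene hubs",[ray("scene",p,.110)[:2] for p in S])
S=[(200+(x-400)*105/400,180+y*100/380) for x,y in[(468,150),(657,203),(718,72),(555,27)]]
print("scene grips",[ray("scene",p,.145)[:2] for p in S])
E
```

```text
[[-0.0006  0.3502  0.9367]
 [-0.0015  0.9367 -0.3502]
 [-1.     -0.0016 -0.    ]]
c [ 0.5471 -0.0762  0.11  ]
1 [ 0.5869 -0.0009  0.11  ] [0.5624 0.0202 0.145 ] r 0.032340067937835344 ang 139.30701215620527 side 0.12034432982050904
2 [ 0.4722 -0.0365  0.11  ] [ 0.4453 -0.0547  0.145 ] r 0.03241553766177211 ang -145.88831693687618 side 0.12011725663262227
3 [ 0.5076 -0.1511  0.11  ] [ 0.5368 -0.1624  0.145 ] r 0.03129974697897679 ang -21.156936647443917 side 0.11988419426840537
4 [ 0.6217 -0.1161  0.11  ] [ 0.6382 -0.0891  0.145 ] r 0.03170380612666376 ang 58.53703187865444 side 0.11933672902435437
[np.float64(17.24151466591818), np.float64(17.022251528271692)] 16.802416408261095
scene hubs [array([ 0.4702, -0.0393]), array([ 0.5072, -0.1515]), array([ 0.6205, -0.117 ]), array([ 0.5862, -0.0026])]
scene grips [array([ 0.4468, -0.0506]), array([ 0.532 , -0.1641]), array([ 0.6399, -0.0876]), array([0.5631, 0.0204])]
```

The two views agree within 2–4 mm: hub sides are 120 mm, grip radius is 32 mm and yaw is 17°. I'll move over now, going up first and keeping clear of the boxes.

{"op": "send_rows", "data": {
  "plan": [
    {"xyz": [-60, 0, 0], "turn": 0, "jaw": 45},
    {"xyz": [-70, -50, 25], "turn": 0, "jaw": 45},
    {"xyz": [-70, -100, 50], "turn": 0, "jaw": 45},
    {"xyz": [-70, -150, 75], "turn": 0, "jaw": 45},
    {"xyz": [-70, -187, 94], "turn": 0, "jaw": 45}
  ],
  "squeeze": 40
}}

```text
clock: 0.72
tcp_pos: [0.2502, 0.398, 0.3012]
orientation: [0.696, 0.126, 0.696, -0.127]
ft_force: [0.5, 0.3, 0.5]
opening: 0.0449
```

{"op": "send_rows", "data": {
  "plan": [
    {"xyz": [0, -30, 50], "turn": 0, "jaw": 45},
    {"xyz": [0, -60, 103], "turn": 0, "jaw": 45},
    {"xyz": [0, -90, 155], "turn": 0, "jaw": 45},
    {"xyz": [0, -120, 206], "turn": 0, "jaw": 45},
    {"xyz": [0, -150, 258], "turn": 0, "jaw": 45}
  ]
}}

```text
clock: 1.35
tcp_pos: [0.4401, 0.1684, 0.3013]
orientation: [0.696, 0.126, 0.696, -0.126]
ft_force: [0.7, 0.5, 0.0]
opening: 0.0452
```

{"op": "send_rows", "data": {
  "plan": [
    {"xyz": [20, -32, 56], "turn": 0.18, "jaw": 45},
    {"xyz": [40, -64, 110], "turn": 0.36, "jaw": 45},
    {"xyz": [60, -80, 140], "turn": 0.54, "jaw": 45},
    {"xyz": [80, -97, 167], "turn": 0.72, "jaw": 45},
    {"xyz": [80, -97, 167], "turn": 0.9, "jaw": 45}
  ]
}}

```text
clock: 1.98
tcp_pos: [0.5616, 0.0173, 0.2193]
orientation: [0.569, 0.418, 0.57, -0.42]
ft_force: [-0.7, 0.8, -0.6]
opening: 0.0451
```

{"op": "send_rows", "data": {
  "plan": [
    {"xyz": [0, 0, 0], "turn": 0.16, "jaw": 45},
    {"xyz": [0, 0, 0], "turn": 0.3126, "jaw": 45},
    {"xyz": [0, 0, 0], "turn": 0.3126, "jaw": 45}
  ]
}}

```text
clock: 2.35
tcp_pos: [0.5615, 0.0207, 0.2208]
orientation: [0.5, 0.499, 0.501, -0.5]
ft_force: [0.6, -0.5, -0.5]
opening: 0.0452
```

```bash
python3 - <<'E'
from h import *
import cv2
np.set_printoptions(precision=4,suppress=True)
s=monitor.read_state();print(s["clock"],s["tcp_pos"],s["ft_force"],s["joint_pos"]);print(toolR())
E
```

```text
2.35 [0.5615 0.0207 0.2208] [ 0.5628 -0.495  -0.4747] [-0.4251  0.5636  0.5246  1.7889 -0.3525  0.8844  0.2613]
[[-0.0009  1.      0.0022]
 [-0.0005  0.0022 -1.    ]
 [-1.     -0.0009  0.0005]]
```

{"op": "send_rows", "data": {
  "plan": [
    {"xyz": [50, 1, 0], "turn": 0, "jaw": 45},
    {"xyz": [85, 1, 0], "turn": 0, "jaw": 45},
    {"xyz": [101, 1, 0], "turn": 0, "jaw": 45},
    {"xyz": [101, 1, 0], "turn": 0, "jaw": 10},
    {"xyz": [101, 1, 0], "turn": 0, "jaw": 10}
  ]
}}

```text
clock: 2.98
tcp_pos: [0.563, 0.0206, 0.1214]
orientation: [0.5, 0.5, 0.5, -0.499]
ft_force: [0.1, 0.0, -2.7]
opening: 0.0148
```

{"op": "send_rows", "data": {
  "plan": [
    {"xyz": [0, 0, 0], "turn": 0, "jaw": 10},
    {"xyz": [0, 0, 0], "turn": 0, "jaw": 10}
  ]
}}

```text
clock: 3.22
tcp_pos: [0.563, 0.0207, 0.1211]
orientation: [0.5, 0.5, 0.5, -0.5]
ft_force: [-1.9, 0.3, 2.8]
opening: 0.0146
```

```bash
python3 - <<'E'
from h import *
import cv2
np.set_printoptions(precision=4,suppress=True)
s=monitor.read_state();print(s["clock"],s["tcp_pos"],s["ft_force"],s["opening"])
a=imaging.snapshot("scene")[170:290,180:320,::-1];b=imaging.snapshot("top")[130:250,208:348,::-1]
cv2.imwrite("pics/g1.png",np.hstack([cv2.resize(q,(400,343),interpolation=2) for q in(b,a)]))
E
```

```text
3.225 [0.563  0.0207 0.1211] [-1.9156  0.2922  2.8142] 0.014643681936994172
```

View pics/g1.png

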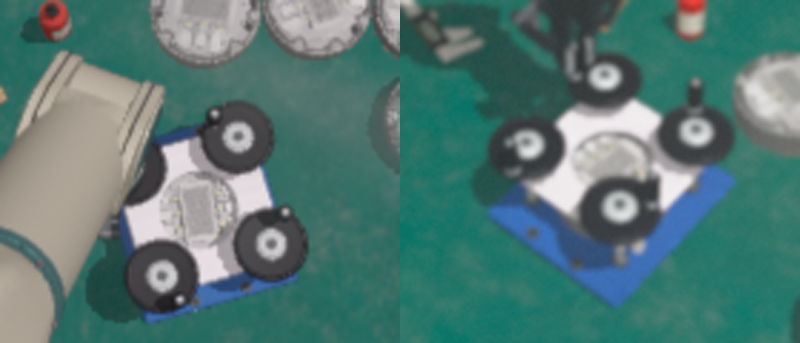

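The fingers hold grip 1 (opening 14.6 mm). The TCP sits about 32.6 mm from hub 1, as it should. Next is a generator for the arc rows.

```bash
cat >> h.py <<'E'
np.set_printoptions(precision=4,suppress=True)
HUB={1:(.5866,-.0018),2:(.4718,-.0369),3:(.5068,-.1516),4:(.6216,-.1165)}
def arc(w,step,calls=3,th=None,n=5):
    """rows [down,+x,-y] mm clockwise from the present angle, each call rebased"""
    p=np.array(monitor.read_state()["tcp_pos"])[:2]-HUB[w]
    if th is None: th=np.arctan2(p[1],p[0])
    print("r %.1f th %.3f"%(1e3*np.hypot(*p),th))
    for c in range(calls):
        k=np.arange(1,n+1)*step
        print("th->%.3f"%(th-k[-1]),[[round(2.55*a,1),round(32*(np.cos(th-a)-np.cos(th)),1),round(-32*(np.sin(th-a)-np.sin(th)),1)] for a in k]); th-=k[-1]
def push(w,k=0):
    F=[];P=[]
    for i in range(k+1):
        s=monitor.read_state();F.append(s["ft_force"]);P.append(s["tcp_pos"])
        if i<k: imaging.snapshot("top")
    F=np.mean(F,0);p=np.mean(P,0)[:2]-HUB[w];th=np.arctan2(p[1],p[0]);t=np.array([np.sin(th),-np.cos(th)]);n=np.array([np.cos(th),np.sin(th)])
    print("t %.2f w%d push %.2f radial %.2f Fz %.2f r %.1f th %.3f z %.4f"%(s["clock"],w,-F[:2]@t,F[:2]@n,F[2],1e3*np.hypot(*p),th,s["tcp_pos"][2]))
E
python3 -c "
from h import *
arc(1,.08)"
```

```text
r 32.6 th 2.381
th->1.981 [[np.float64(0.2), np.float64(1.8), np.float64(-1.8)], [np.float64(0.4), np.float64(3.8), np.float64(-3.4)], [np.float64(0.6), np.float64(5.9), np.float64(-4.9)], [np.float64(0.8), np.float64(8.1), np.float64(-6.2)], [np.float64(1.0), np.float64(10.4), np.float64(-7.3)]]
th->1.581 [[np.float64(0.2), np.float64(2.4), np.float64(-0.9)], [np.float64(0.4), np.float64(4.8), np.float64(-1.7)], [np.float64(0.6), np.float64(7.3), np.float64(-2.2)], [np.float64(0.8), np.float64(9.9), np.float64(-2.5)], [np.float64(1.0), np.float64(12.4), np.float64(-2.6)]]
th->1.181 [[np.float64(0.2), np.float64(2.6), np.float64(0.1)], [np.float64(0.4), np.float64(5.1), np.float64(0.4)], [np.float64(0.6), np.float64(7.6), np.float64(0.8)], [np.float64(0.8), np.float64(10.1), np.float64(1.5)], [np.float64(1.0), np.float64(12.5), np.float64(2.4)]]
```

{"op": "send_rows", "data": {
  "plan": [
    {"xyz": [0.2, 1.8, -1.8], "turn": 0, "jaw": 10},
    {"xyz": [0.4, 3.8, -3.4], "turn": 0, "jaw": 10},
    {"xyz": [0.6, 5.9, -4.9], "turn": 0, "jaw": 10},
    {"xyz": [0.8, 8.1, -6.2], "turn": 0, "jaw": 10},
    {"xyz": [1.0, 10.4, -7.3], "turn": 0, "jaw": 10}
  ]
}}

```text
clock: 3.95
tcp_pos: [0.5735, 0.0282, 0.1198]
orientation: [0.5, 0.5, 0.5, -0.5]
ft_force: [-2.0, 0.2, 5.6]
opening: 0.0148
```

```bash
sed -i 's/round(\([^,]*\),1)/float(round(\1,1))/g' h.py; python3 -c "
from h import *
push(1);push(1,4)"
```

```text
t 3.95 w1 push 1.70 radial 0.98 Fz 5.56 r 32.7 th 1.984 z 0.1198
t 4.15 w1 push 1.57 radial 1.18 Fz 5.17 r 32.7 th 1.975 z 0.1199
```

{"op": "send_rows", "data": {
  "plan": [
    {"xyz": [0.1, 2.4, -0.9], "turn": 0, "jaw": 10},
    {"xyz": [0.2, 4.8, -1.7], "turn": 0, "jaw": 10},
    {"xyz": [0.4, 7.3, -2.2], "turn": 0, "jaw": 10},
    {"xyz": [0.6, 9.9, -2.5], "turn": 0, "jaw": 10},
    {"xyz": [0.8, 12.4, -2.6], "turn": 0, "jaw": 10}
  ]
}}

```text
clock: 4.78
tcp_pos: [0.5851, 0.0309, 0.1189]
orientation: [0.5, 0.5, 0.501, -0.5]
ft_force: [-4.0, 1.0, 7.0]
opening: 0.0148
```

```bash
python3 -c "
from h import *
push(1);push(1,4)"
```

```text
t 4.78 w1 push 3.98 radial 1.16 Fz 6.97 r 32.7 th 1.616 z 0.1189
t 4.97 w1 push 3.36 radial 1.21 Fz 5.78 r 32.7 th 1.606 z 0.1189
```

{"op": "send_rows", "data": {
  "plan": [
    {"xyz": [0.1, 2.6, 0.1], "turn": 0, "jaw": 10},
    {"xyz": [0.2, 5.1, 0.4], "turn": 0, "jaw": 10},
    {"xyz": [0.3, 7.6, 0.8], "turn": 0, "jaw": 10},
    {"xyz": [0.4, 10.1, 1.5], "turn": 0, "jaw": 10}
  ]
}}

```text
clock: 5.48
tcp_pos: [0.5943, 0.0299, 0.1183]
orientation: [0.499, 0.499, 0.501, -0.5]
ft_force: [-5.3, 2.3, 6.7]
opening: 0.0148
```

```bash
python3 -c "
from h import *
push(1);push(1,3);arc(1,.08,1)"
```

```text
t 5.47 w1 push 5.66 radial 1.00 Fz 6.73 r 32.6 th 1.333 z 0.1183
t 5.62 w1 push 4.74 radial 0.53 Fz 5.88 r 32.6 th 1.321 z 0.1183
r 32.6 th 1.315
th->0.915 [[0.2, 2.4, 0.7], [0.4, 4.8, 1.7], [0.6, 7.1, 2.8], [0.8, 9.3, 4.1], [1.0, 11.4, 5.6]]
```

{"op": "send_rows", "data": {
  "plan": [
    {"xyz": [0.1, 2.4, 0.7], "turn": 0, "jaw": 10}
  ]
}}

```text
clock: 5.75
tcp_pos: [0.5964, 0.0293, 0.1181]
orientation: [0.499, 0.499, 0.502, -0.5]
ft_force: [-5.6, 2.5, 6.5]
opening: 0.015
```

{"op": "send_rows", "data": {
  "plan": [
    {"xyz": [0, 0, 0], "turn": 0, "jaw": 40},
    {"xyz": [0, 0, 0], "turn": 0, "jaw": 40},
    {"xyz": [-55, 0, 0], "turn": 0, "jaw": 40},
    {"xyz": [-75, -20, 50], "turn": 0, "jaw": 40},
    {"xyz": [-75, -40, 105], "turn": 0, "jaw": 40}
  ]
}}

```text
clock: 6.38
tcp_pos: [0.5598, -0.0776, 0.1949]
orientation: [0.502, 0.5, 0.499, -0.498]
ft_force: [0.4, -0.8, 0.1]
opening: 0.0396
```

{"op": "send_rows", "data": {
  "plan": [
    {"xyz": [0, -18, 55], "turn": 0, "jaw": 40},
    {"xyz": [0, -22, 87], "turn": 0, "jaw": 40},
    {"xyz": [0, -22, 87], "turn": 0, "jaw": 40}
  ]
}}

```text
clock: 6.75
tcp_pos: [0.5356, -0.1679, 0.1934]
orientation: [-0.499, -0.501, -0.498, 0.502]
ft_force: [-1.1, 0.3, 0.1]
opening: 0.0401
```

```bash
python3 -c "
from h import *
import cv2
push(3,6)
print(monitor.read_state()['tcp_pos'],monitor.read_state()['ft_force'])
b=imaging.snapshot('top')[:,:,::-1];cv2.imwrite('pics/t2.png',b)
"
```

```text
t 7.05 w3 push 0.41 radial -0.42 Fz 0.09 r 31.9 th -0.387 z 0.1928
[ 0.5366 -0.1622  0.1928] [-0.5187  0.3997 -0.5153]
```

{"op": "send_rows", "data": {
  "plan": [
    {"xyz": [50, 0, 1], "turn": 0, "jaw": 40},
    {"xyz": [72, 0, 1], "turn": 0, "jaw": 40},
    {"xyz": [72, 0, 1], "turn": 0, "jaw": 40},
    {"xyz": [72, 0, 1], "turn": 0, "jaw": 10},
    {"xyz": [72, 0, 1], "turn": 0, "jaw": 10}
  ]
}}

```text
clock: 7.72
tcp_pos: [0.5367, -0.1649, 0.1222]
orientation: [0.501, 0.5, 0.5, -0.5]
ft_force: [-1.1, 0.7, 1.6]
opening: 0.0149
```

{"op": "send_rows", "data": {
  "plan": [
    {"xyz": [0, 0, 0], "turn": 0, "jaw": 10},
    {"xyz": [0, 0, 0], "turn": 0, "jaw": 10}
  ]
}}

```text
clock: 7.98
tcp_pos: [0.5368, -0.165, 0.1219]
orientation: [0.501, 0.5, 0.5, -0.5]
ft_force: [-0.9, -0.1, 6.0]
opening: 0.0152
```

```bash
python3 -c "
from h import *
push(3,1);arc(3,.08,3)"
```

```text
t 8.03 w3 push -0.37 radial -0.19 Fz 5.93 r 32.8 th -0.420 z 0.1219
r 32.9 th -0.420
th->-0.820 [[0.2, -1.1, 2.3], [0.4, -2.5, 4.5], [0.6, -3.9, 6.6], [0.8, -5.6, 8.5], [1.0, -7.4, 10.3]]
th->-1.220 [[0.2, -1.9, 1.7], [0.4, -4.0, 3.2], [0.6, -6.2, 4.5], [0.8, -8.5, 5.7], [1.0, -10.8, 6.7]]
th->-1.620 [[0.2, -2.4, 0.8], [0.4, -4.9, 1.4], [0.6, -7.5, 1.8], [0.8, -10.0, 1.9], [1.0, -12.6, 1.9]]
```

{"op": "send_rows", "data": {
  "plan": [
    {"xyz": [0, -1.1, 2.3], "turn": 0, "jaw": 10},
    {"xyz": [0, -2.5, 4.5], "turn": 0, "jaw": 10},
    {"xyz": [0.2, -3.9, 6.6], "turn": 0, "jaw": 10},
    {"xyz": [0.4, -5.6, 8.5], "turn": 0, "jaw": 10},
    {"xyz": [0.6, -7.4, 10.3], "turn": 0, "jaw": 10}
  ]
}}

```text
clock: 8.65
tcp_pos: [0.5301, -0.1756, 0.121]
orientation: [0.501, 0.5, 0.499, -0.499]
ft_force: [2.1, 0.5, 5.4]
opening: 0.0147
```

```bash
python3 -c "
from h import *
push(3);push(3,1)"
```

```text
t 8.65 w3 push 1.83 radial 1.15 Fz 5.45 r 33.4 th -0.800 z 0.1210
t 8.70 w3 push 2.25 radial 1.21 Fz 5.27 r 33.5 th -0.808 z 0.1210
```

Still loose. I'll carry on.

{"op": "send_rows", "data": {
  "plan": [
    {"xyz": [0.2, -1.9, 1.7], "turn": 0, "jaw": 10},
    {"xyz": [0.4, -4.0, 3.2], "turn": 0, "jaw": 10},
    {"xyz": [0.6, -6.2, 4.5], "turn": 0, "jaw": 10},
    {"xyz": [0.8, -8.5, 5.7], "turn": 0, "jaw": 10},
    {"xyz": [1.0, -10.8, 6.7], "turn": 0, "jaw": 10}
  ]
}}

```text
clock: 9.32
tcp_pos: [0.5206, -0.1825, 0.1203]
orientation: [0.502, 0.501, 0.498, -0.499]
ft_force: [4.8, 1.5, 5.5]
opening: 0.0149
```

```bash
python3 -c "
from h import *
push(3);push(3,1)"
```

```text
t 9.32 w3 push 4.95 radial 0.61 Fz 5.51 r 33.9 th -1.151 z 0.1203
t 9.38 w3 push 4.39 radial 1.02 Fz 5.29 r 33.9 th -1.157 z 0.1203
```

{"op": "send_rows", "data": {
  "plan": [
    {"xyz": [0.2, -2.4, 0.8], "turn": 0, "jaw": 10},
    {"xyz": [0.4, -4.9, 1.4], "turn": 0, "jaw": 10}
  ]
}}

```text
clock: 9.62
tcp_pos: [0.5163, -0.1842, 0.1201]
orientation: [0.502, 0.501, 0.498, -0.499]
ft_force: [6.8, 0.7, 5.5]
opening: 0.0147
```

```bash
python3 -c "
from h import *
push(3);push(3,1)"
```

```text
t 9.62 w3 push 6.72 radial 1.26 Fz 5.55 r 34.0 th -1.287 z 0.1201
t 9.68 w3 push 5.40 radial 1.12 Fz 5.60 r 34.0 th -1.294 z 0.1201
```

{"op": "send_rows", "data": {
  "plan": [
    {"xyz": [0, 0, 0], "turn": 0, "jaw": 40},
    {"xyz": [0, 0, 0], "turn": 0, "jaw": 40},
    {"xyz": [-55, 0, 0], "turn": 0, "jaw": 40},
    {"xyz": [-75, -25, -48], "turn": 0, "jaw": 40},
    {"xyz": [-75, -50, -95], "turn": 0, "jaw": 40}
  ]
}}

```text
clock: 10.3
tcp_pos: [0.4626, -0.0877, 0.1949]
orientation: [0.5, 0.501, 0.499, -0.5]
ft_force: [0.6, 0.9, -0.1]
opening: 0.0401
```

{"op": "send_rows", "data": {
  "plan": [
    {"xyz": [0, -18, -32], "turn": 0, "jaw": 40},
    {"xyz": [0, -18, -32], "turn": 0, "jaw": 40},
    {"xyz": [0, -18, -32], "turn": 0, "jaw": 40}
  ]
}}

```text
clock: 10.68
tcp_pos: [0.4451, -0.0568, 0.1939]
orientation: [0.5, 0.5, 0.5, -0.5]
ft_force: [0.1, -0.4, 0.2]
opening: 0.0401
```

```bash
python3 -c "
from h import *
push(2,3)
print(monitor.read_state()['tcp_pos'],monitor.read_state()['ft_force'])
"
```

```text
t 10.82 w2 push 0.12 radial 0.44 Fz -0.11 r 33.4 th -2.487 z 0.1939
[ 0.4453 -0.0574  0.1939] [-0.4568 -0.3315 -0.138 ]
```

{"op": "send_rows", "data": {
  "plan": [
    {"xyz": [50, 0, -3], "turn": 0, "jaw": 40},
    {"xyz": [72, 0, -3], "turn": 0, "jaw": 40},
    {"xyz": [72, 0, -3], "turn": 0, "jaw": 40},
    {"xyz": [72, 0, -3], "turn": 0, "jaw": 10},
    {"xyz": [72, 0, -3], "turn": 0, "jaw": 10}
  ]
}}

```text
clock: 11.45
tcp_pos: [0.4452, -0.0537, 0.1229]
orientation: [0.5, 0.5, 0.5, -0.5]
ft_force: [-2.4, -1.0, 2.9]
opening: 0.0148
```

{"op": "send_rows", "data": {
  "plan": [
    {"xyz": [0, 0, 0], "turn": 0, "jaw": 10},
    {"xyz": [0, 0, 0], "turn": 0, "jaw": 10}
  ]
}}

```text
clock: 11.7
tcp_pos: [0.4452, -0.0537, 0.1227]
orientation: [0.5, 0.5, 0.5, -0.5]
ft_force: [-3.1, -2.0, 7.4]
opening: 0.0147
```

```bash
python3 -c "
from h import *
push(2,1);arc(2,.08,3)"
```

```text
t 11.75 w2 push 0.33 radial 3.80 Fz 7.00 r 31.5 th -2.579 z 0.1227
r 31.5 th -2.578
th->-2.978 [[0.2, -1.3, -2.2], [0.4, -2.4, -4.5], [0.6, -3.3, -6.9], [0.8, -4.0, -9.4], [1.0, -4.5, -11.9]]
th->-3.378 [[0.2, -0.3, -2.5], [0.4, -0.4, -5.1], [0.6, -0.3, -7.7], [0.8, -0.0, -10.2], [1.0, 0.5, -12.7]]
th->-3.778 [[0.2, 0.7, -2.5], [0.4, 1.6, -4.9], [0.6, 2.7, -7.2], [0.8, 3.9, -9.4], [1.0, 5.4, -11.5]]
```

{"op": "send_rows", "data": {
  "plan": [
    {"xyz": [0, -1.8, -1.9], "turn": 0, "jaw": 10},
    {"xyz": [0, -3.1, -4.1], "turn": 0, "jaw": 10},
    {"xyz": [0.1, -4.0, -6.6], "turn": 0, "jaw": 10},
    {"xyz": [0.3, -4.7, -9.1], "turn": 0, "jaw": 10},
    {"xyz": [0.5, -5.2, -11.7], "turn": 0, "jaw": 10}
  ]
}}

```text
clock: 12.38
tcp_pos: [0.4398, -0.0412, 0.1217]
orientation: [0.5, 0.5, 0.5, -0.5]
ft_force: [-1.3, -2.4, 6.4]
opening: 0.0151
```

```bash
python3 -c "
from h import *
push(2);push(2,1)"
```

```text
t 12.38 w2 push 2.17 radial 1.56 Fz 6.45 r 32.2 th -3.008 z 0.1217
t 12.43 w2 push 1.82 radial 1.51 Fz 6.35 r 32.3 th -3.015 z 0.1216
```

{"op": "send_rows", "data": {
  "plan": [
    {"xyz": [0.2, -0.3, -2.5], "turn": 0, "jaw": 10},
    {"xyz": [0.4, -0.4, -5.1], "turn": 0, "jaw": 10},
    {"xyz": [0.6, -0.3, -7.7], "turn": 0, "jaw": 10},
    {"xyz": [0.8, 0, -10.2], "turn": 0, "jaw": 10},
    {"xyz": [1.0, 0.5, -12.7], "turn": 0, "jaw": 10}
  ]
}}

```text
clock: 13.05
tcp_pos: [0.44, -0.0284, 0.1206]
orientation: [0.5, 0.5, 0.5, -0.5]
ft_force: [-1.0, -1.6, 6.5]
opening: 0.0148
```

```bash
python3 -c "
from h import *
push(2);push(2,1)"
```

```text
t 13.05 w2 push 1.82 radial 0.52 Fz 6.50 r 32.9 th 2.879 z 0.1206
t 13.10 w2 push 2.17 radial 0.58 Fz 6.54 r 32.9 th 2.873 z 0.1206
```

{"op": "send_rows", "data": {
  "plan": [
    {"xyz": [0.2, 0.7, -2.5], "turn": 0, "jaw": 10},
    {"xyz": [0.4, 1.6, -4.9], "turn": 0, "jaw": 10},
    {"xyz": [0.6, 2.7, -7.2], "turn": 0, "jaw": 10},
    {"xyz": [0.8, 3.9, -9.4], "turn": 0, "jaw": 10}
  ]
}}

```text
clock: 13.6
tcp_pos: [0.4433, -0.0193, 0.1198]
orientation: [0.5, 0.5, 0.5, -0.5]
ft_force: [-2.9, -3.6, 8.0]
opening: 0.0148
```

```bash
python3 -c "
from h import *
push(2);push(2,1);arc(2,.08,2,-3.698)"
```

```text
t 13.60 w2 push 4.59 radial 0.54 Fz 8.02 r 33.4 th 2.588 z 0.1198
t 13.65 w2 push 3.84 radial 0.81 Fz 8.67 r 33.4 th 2.582 z 0.1198
r 33.4 th -3.698
th->-4.098 [[0.2, 1.4, -2.1], [0.4, 3.0, -4.1], [0.6, 4.8, -6.0], [0.8, 6.7, -7.7], [1.0, 8.7, -9.2]]
th->-4.498 [[0.2, 2.1, -1.4], [0.4, 4.4, -2.6], [0.6, 6.7, -3.6], [0.8, 9.2, -4.5], [1.0, 11.6, -5.1]]
```

{"op": "send_rows", "data": {
  "plan": [
    {"xyz": [0, 1.4, -2.1], "turn": 0, "jaw": 10},
    {"xyz": [0.1, 3.0, -4.1], "turn": 0, "jaw": 10},
    {"xyz": [0.2, 4.8, -6.0], "turn": 0, "jaw": 10}
  ]
}}

```text
clock: 14.02
tcp_pos: [0.4474, -0.0137, 0.1194]
orientation: [-0.499, -0.499, -0.501, 0.501]
ft_force: [-4.8, -5.3, 7.0]
opening: 0.015
```

```bash
python3 -c "
from h import *
push(2);push(2,1)"
```

```text
t 14.03 w2 push 7.17 radial -0.17 Fz 7.00 r 33.7 th 2.382 z 0.1194
t 14.07 w2 push 5.66 radial -0.30 Fz 7.09 r 33.7 th 2.375 z 0.1194
```

{"op": "send_rows", "data": {
  "plan": [
    {"xyz": [0, 0, 0], "turn": 0, "jaw": 40},
    {"xyz": [0, 0, 0], "turn": 0, "jaw": 40},
    {"xyz": [-55, 0, 0], "turn": 0, "jaw": 40},
    {"xyz": [-75, 50, 20], "turn": 0, "jaw": 40},
    {"xyz": [-75, 100, 40], "turn": 0, "jaw": 40}
  ]
}}

```text
clock: 14.7
tcp_pos: [0.5516, -0.0524, 0.1966]
orientation: [0.501, 0.501, 0.5, -0.498]
ft_force: [0.6, -0.7, 0.0]
opening: 0.0399
```

{"op": "send_rows", "data": {
  "plan": [
    {"xyz": [0, 50, 20], "turn": 0, "jaw": 40},
    {"xyz": [0, 89, 34], "turn": 0, "jaw": 40},
    {"xyz": [0, 89, 34], "turn": 0, "jaw": 40},
    {"xyz": [0, 89, 34], "turn": 0, "jaw": 40}
  ]
}}

```text
clock: 15.2
tcp_pos: [0.6368, -0.0865, 0.1937]
orientation: [0.499, 0.5, 0.501, -0.5]
ft_force: [-1.1, -0.5, 0.0]
opening: 0.0402
```

```bash
python3 -c "
from h import *
push(4,3)
print(monitor.read_state()['tcp_pos'],monitor.read_state()['ft_force'])
"
```

```text
t 15.35 w4 push 0.35 radial -0.44 Fz 0.17 r 33.8 th 1.103 z 0.1945
[ 0.637  -0.0863  0.1945] [-0.4026  0.3724  0.6603]
```

{"op": "send_rows", "data": {
  "plan": [
    {"xyz": [50, 1.5, 2.3], "turn": 0, "jaw": 40},
    {"xyz": [73, 1.5, 2.3], "turn": 0, "jaw": 40},
    {"xyz": [73, 1.5, 2.3], "turn": 0, "jaw": 40},
    {"xyz": [73, 1.5, 2.3], "turn": 0, "jaw": 10},
    {"xyz": [73, 1.5, 2.3], "turn": 0, "jaw": 10}
  ]
}}

```text
clock: 15.98
tcp_pos: [0.6399, -0.0898, 0.1231]
orientation: [0.501, 0.5, 0.5, -0.5]
ft_force: [-2.0, -0.2, 0.4]
opening: 0.0151
```

{"op": "send_rows", "data": {
  "plan": [
    {"xyz": [0, 0, 0], "turn": 0, "jaw": 10},
    {"xyz": [0, 0, 0], "turn": 0, "jaw": 10}
  ]
}}

```text
clock: 16.23
tcp_pos: [0.64, -0.0896, 0.1228]
orientation: [0.5, 0.5, 0.5, -0.499]
ft_force: [-2.2, 0.0, 7.0]
opening: 0.0149
```

```bash
python3 -c "
from h import *
push(4,1);arc(4,.08,3)"
```

```text
t 16.27 w4 push 2.34 radial -0.95 Fz 6.93 r 32.6 th 0.969 z 0.1228
r 32.6 th 0.969
th->0.569 [[0.2, 2.1, 1.5], [0.4, 4.0, 3.2], [0.6, 5.8, 5.1], [0.8, 7.4, 7.0], [1.0, 8.8, 9.1]]
th->0.169 [[0.2, 1.3, 2.2], [0.4, 2.4, 4.5], [0.6, 3.3, 6.9], [0.8, 4.1, 9.4], [1.0, 4.6, 11.9]]
th->-0.231 [[0.2, 0.3, 2.5], [0.4, 0.5, 5.1], [0.6, 0.4, 7.7], [0.8, 0.1, 10.2], [1.0, -0.4, 12.7]]
```

{"op": "send_rows", "data": {
  "plan": [
    {"xyz": [0, 2.1, 1.5], "turn": 0, "jaw": 10},
    {"xyz": [0.1, 4.0, 3.2], "turn": 0, "jaw": 10},
    {"xyz": [0.2, 5.8, 5.1], "turn": 0, "jaw": 10},
    {"xyz": [0.4, 7.4, 7.0], "turn": 0, "jaw": 10},
    {"xyz": [0.5, 8.8, 9.1], "turn": 0, "jaw": 10}
  ]
}}

```text
clock: 16.9
tcp_pos: [0.6483, -0.0983, 0.1219]
orientation: [0.5, 0.5, 0.5, -0.5]
ft_force: [-3.1, 1.8, 5.4]
opening: 0.0149
```

```bash
python3 -c "
from h import *
push(4);push(4,1)"
```

```text
t 16.90 w4 push 3.25 radial -1.55 Fz 5.43 r 32.4 th 0.598 z 0.1219
t 16.95 w4 push 2.42 radial -1.15 Fz 4.76 r 32.3 th 0.592 z 0.1219
```

{"op": "send_rows", "data": {
  "plan": [
    {"xyz": [0.2, 1.3, 2.2], "turn": 0, "jaw": 10},
    {"xyz": [0.4, 2.4, 4.5], "turn": 0, "jaw": 10},
    {"xyz": [0.6, 3.3, 6.9], "turn": 0, "jaw": 10}
  ]
}}

```text
clock: 17.32
tcp_pos: [0.6515, -0.1043, 0.1214]
orientation: [0.5, 0.5, 0.501, -0.499]
ft_force: [-3.7, 3.3, 6.4]
opening: 0.0149
```

```bash
python3 -c "
from h import *
push(4);push(4,1)
arc(4,.08,2,.569-.24)"
```

```text
t 17.32 w4 push 4.42 radial -2.16 Fz 6.40 r 32.3 th 0.388 z 0.1214
t 17.38 w4 push 3.98 radial -2.01 Fz 5.77 r 32.3 th 0.382 z 0.1214
r 32.3 th 0.329
th->-0.071 [[0.2, 0.7, 2.5], [0.4, 1.3, 5.0], [0.6, 1.6, 7.5], [0.8, 1.7, 10.1], [1.0, 1.6, 12.6]]
th->-0.471 [[0.2, -0.3, 2.5], [0.4, -0.8, 5.1], [0.6, -1.5, 7.5], [0.8, -2.3, 9.9], [1.0, -3.4, 12.3]]
```

{"op": "send_rows", "data": {
  "plan": [
    {"xyz": [0.2, 0.5, 2.5], "turn": 0, "jaw": 10},
    {"xyz": [0.3, 0.9, 5.0], "turn": 0, "jaw": 10},
    {"xyz": [0.4, 1.0, 7.5], "turn": 0, "jaw": 10}
  ]
}}

```text
clock: 17.75
tcp_pos: [0.6531, -0.1103, 0.1211]
orientation: [0.5, 0.501, 0.501, -0.498]
ft_force: [-1.9, 5.1, 6.9]
opening: 0.0151
```

```bash
python3 -c "
from h import *
push(4);push(4,1)"
```

```text
t 17.75 w4 push 5.35 radial -0.91 Fz 6.93 r 32.1 th 0.195 z 0.1211
t 17.80 w4 push 4.63 radial -0.64 Fz 6.28 r 32.1 th 0.189 z 0.1210
```

{"op": "send_rows", "data": {
  "plan": [
    {"xyz": [0.1, 0.1, 2.5], "turn": 0, "jaw": 10}
  ]
}}

```text
clock: 17.92
tcp_pos: [0.6534, -0.1123, 0.1209]
orientation: [0.5, 0.501, 0.501, -0.498]
ft_force: [-1.9, 6.3, 6.8]
opening: 0.0151
```

{"op": "send_rows", "data": {
  "plan": [
    {"xyz": [0, 0, 0], "turn": 0, "jaw": 40},
    {"xyz": [0, 0, 0], "turn": 0, "jaw": 40},
    {"xyz": [-55, 0, 0], "turn": 0, "jaw": 40},
    {"xyz": [-75, -20, -50], "turn": 0, "jaw": 40},
    {"xyz": [-75, -40, -100], "turn": 0, "jaw": 40}
  ]
}}

```text
clock: 18.55
tcp_pos: [0.6137, -0.0158, 0.1968]
orientation: [0.501, 0.501, 0.498, -0.499]
ft_force: [-0.1, 1.9, -1.0]
opening: 0.0397
```

{"op": "send_rows", "data": {
  "plan": [
    {"xyz": [0, -15, -44], "turn": 0, "jaw": 40},
    {"xyz": [0, -15, -44], "turn": 0, "jaw": 40},
    {"xyz": [0, -15, -44], "turn": 0, "jaw": 40}
  ]
}}

```text
clock: 18.92
tcp_pos: [0.598, 0.0274, 0.195]
orientation: [0.5, 0.5, 0.499, -0.5]
ft_force: [-0.2, -0.9, 1.0]
opening: 0.0399
```

```bash
python3 -c "
from h import *
push(1,3)
print(monitor.read_state()['tcp_pos'],monitor.read_state()['ft_force'])
"
```

```text
t 19.07 w1 push -0.22 radial -0.40 Fz 0.18 r 30.7 th 1.188 z 0.1950
[0.5981 0.0263 0.195 ] [-0.5606 -0.4156 -0.1615]
```

{"op": "send_rows", "data": {
  "plan": [
    {"xyz": [50, -1.3, -2.7], "turn": 0, "jaw": 40},
    {"xyz": [75, -1.3, -2.7], "turn": 0, "jaw": 40},
    {"xyz": [75, -1.3, -2.7], "turn": 0, "jaw": 40},
    {"xyz": [75, -1.3, -2.7], "turn": 0, "jaw": 10},
    {"xyz": [75, -1.3, -2.7], "turn": 0, "jaw": 10}
  ],
  "squeeze": 55
}}

```text
clock: 19.7
tcp_pos: [0.5967, 0.0303, 0.1213]
orientation: [0.5, 0.5, 0.5, -0.5]
ft_force: [-1.9, -1.3, 1.7]
opening: 0.0144
```

{"op": "send_rows", "data": {
  "plan": [
    {"xyz": [0, 0, 0], "turn": 0, "jaw": 10},
    {"xyz": [0, 0, 0], "turn": 0, "jaw": 10}
  ]
}}

```text
clock: 19.95
tcp_pos: [0.5968, 0.0305, 0.121]
orientation: [0.5, 0.5, 0.5, -0.5]
ft_force: [-2.1, -2.6, 5.7]
opening: 0.014
```

```bash
python3 -c "
from h import *
push(1,1);arc(1,.09,4)"
```

```text
t 20.00 w1 push 0.97 radial -2.87 Fz 6.27 r 33.9 th 1.265 z 0.1210
r 33.9 th 1.265
th->0.815 [[0.2, 2.7, 1.0], [0.5, 5.3, 2.2], [0.7, 7.8, 3.7], [0.9, 10.1, 5.4], [1.1, 12.3, 7.2]]
th->0.365 [[0.2, 2.0, 2.1], [0.5, 3.8, 4.3], [0.7, 5.4, 6.7], [0.9, 6.8, 9.2], [1.1, 7.9, 11.9]]
th->-0.085 [[0.2, 0.9, 2.7], [0.5, 1.6, 5.5], [0.7, 2.0, 8.4], [0.9, 2.1, 11.3], [1.1, 2.0, 14.1]]
th->-0.535 [[0.2, -0.4, 2.9], [0.5, -1.0, 5.7], [0.7, -1.9, 8.4], [0.9, -3.0, 11.1], [1.1, -4.4, 13.6]]
```

{"op": "send_rows", "data": {
  "plan": [
    {"xyz": [0, 2.6, 1.5], "turn": 0, "jaw": 10},
    {"xyz": [0.1, 5.1, 3.0], "turn": 0, "jaw": 10},
    {"xyz": [0.3, 7.5, 4.5], "turn": 0, "jaw": 10},
    {"xyz": [0.5, 9.8, 6.2], "turn": 0, "jaw": 10},
    {"xyz": [0.7, 12.0, 8.0], "turn": 0, "jaw": 10}
  ]
}}

```text
clock: 20.62
tcp_pos: [0.606, 0.0258, 0.1201]
orientation: [0.498, 0.499, 0.503, -0.5]
ft_force: [-8.7, 3.8, 12.9]
opening: 0.0137
```

```bash
python3 -c "
from h import *
push(1);push(1,1)"
```

```text
t 20.62 w1 push 9.29 radial -1.89 Fz 12.85 r 33.7 th 0.958 z 0.1201
t 20.68 w1 push 7.82 radial -1.88 Fz 11.44 r 33.7 th 0.948 z 0.1201
```

{"op": "send_rows", "data": {
  "plan": [
    {"xyz": [-0.5, 1.9, 2.1], "turn": 0, "jaw": 10},
    {"xyz": [-0.4, 3.6, 4.3], "turn": 0, "jaw": 10},
    {"xyz": [-0.2, 5.1, 6.7], "turn": 0, "jaw": 10},
    {"xyz": [0, 6.4, 9.2], "turn": 0, "jaw": 10}
  ]
}}

```text
clock: 21.18
tcp_pos: [0.6123, 0.0191, 0.1197]
orientation: [0.498, 0.5, 0.504, -0.499]
ft_force: [-8.2, 6.8, 10.0]
opening: 0.014
```

```bash
python3 -c "
from h import *
push(1);push(1,1)"
```

```text
t 21.18 w1 push 10.48 radial -2.11 Fz 9.95 r 33.1 th 0.681 z 0.1197
t 21.23 w1 push 9.50 radial -2.17 Fz 8.95 r 33.1 th 0.672 z 0.1197
```

{"op": "send_rows", "data": {
  "plan": [
    {"xyz": [0.1, 0.9, 2.7], "turn": 0, "jaw": 10},
    {"xyz": [0.2, 1.7, 5.4], "turn": 0, "jaw": 10},
    {"xyz": [0.4, 2.3, 8.2], "turn": 0, "jaw": 10},
    {"xyz": [0.5, 2.7, 11.1], "turn": 0, "jaw": 10}
  ]
}}

```text
clock: 21.72
tcp_pos: [0.6167, 0.0104, 0.1193]
orientation: [0.498, 0.501, 0.504, -0.497]
ft_force: [-4.2, 11.6, 8.0]
opening: 0.0141
```

```bash
python3 -c "
from h import *
push(1);push(1,1);print(monitor.read_state()['tcp_pos'])"
```

```text
t 21.73 w1 push 12.29 radial 0.49 Fz 7.98 r 32.5 th 0.386 z 0.1193
t 21.77 w1 push 11.29 radial 0.31 Fz 6.82 r 32.5 th 0.376 z 0.1194
[0.6169 0.0098 0.1194]
```

{"op": "send_rows", "data": {
  "plan": [
    {"xyz": [0.1, 0.1, 2.9], "turn": 0, "jaw": 10},
    {"xyz": [0.2, 0, 5.8], "turn": 0, "jaw": 10}
  ]
}}

```text
clock: 22.02
tcp_pos: [0.6179, 0.0055, 0.1192]
orientation: [0.499, 0.501, 0.504, -0.496]
ft_force: [-1.3, 12.7, 5.7]
opening: 0.0143
```

{"op": "send_rows", "data": {
  "plan": [
    {"xyz": [0, 0, 0], "turn": 0, "jaw": 40},
    {"xyz": [0, 0, 0], "turn": 0, "jaw": 40},
    {"xyz": [-55, 0, 0], "turn": 0, "jaw": 40},
    {"xyz": [-75, -25, 45], "turn": 0, "jaw": 40},
    {"xyz": [-75, -50, 90], "turn": 0, "jaw": 40}
  ]
}}

```text
clock: 22.65
tcp_pos: [0.5685, -0.095, 0.1955]
orientation: [0.502, 0.5, 0.499, -0.499]
ft_force: [0.4, -0.3, -0.7]
opening: 0.0401
```

{"op": "send_rows", "data": {
  "plan": [
    {"xyz": [0, -25, 45], "turn": 0, "jaw": 40},
    {"xyz": [0, -52, 89], "turn": 0, "jaw": 40},
    {"xyz": [0, -52, 89], "turn": 0, "jaw": 40},
    {"xyz": [0, -52, 89], "turn": 0, "jaw": 40}
  ]
}}

```text
clock: 23.15
tcp_pos: [0.5158, -0.1822, 0.1935]
orientation: [0.5, 0.5, 0.5, -0.5]
ft_force: [-0.3, 0.3, -0.3]
opening: 0.0398
```

```bash
python3 -c "
from h import *
push(3,3)
print(monitor.read_state()['tcp_pos'],monitor.read_state()['ft_force'])
"
```

```text
t 23.30 w3 push 0.21 radial -0.48 Fz -0.19 r 31.1 th -1.266 z 0.1933
[ 0.5163 -0.1808  0.1933] [0.2983 0.5825 0.2229]
```

{"op": "send_rows", "data": {
  "plan": [
    {"xyz": [50, -0.5, 3.0], "turn": 0, "jaw": 40},
    {"xyz": [73, -0.5, 3.0], "turn": 0, "jaw": 40},
    {"xyz": [73, -0.5, 3.0], "turn": 0, "jaw": 40},
    {"xyz": [73, -0.5, 3.0], "turn": 0, "jaw": 10},
    {"xyz": [73, -0.5, 3.0], "turn": 0, "jaw": 10}
  ]
}}

```text
clock: 23.92
tcp_pos: [0.5161, -0.1851, 0.1217]
orientation: [0.501, 0.5, 0.5, -0.499]
ft_force: [0.5, -0.1, 1.3]
opening: 0.0142
```

{"op": "send_rows", "data": {
  "plan": [
    {"xyz": [0, 0, 0], "turn": 0, "jaw": 10},
    {"xyz": [0, 0, 0], "turn": 0, "jaw": 10}
  ]
}}

```text
clock: 24.18
tcp_pos: [0.5161, -0.1853, 0.1215]
orientation: [0.501, 0.5, 0.499, -0.499]
ft_force: [1.3, 0.5, 4.4]
opening: 0.0144
```

```bash
python3 -c "
from h import *
push(3,1);arc(3,.09,4)"
```

```text
t 24.23 w3 push 1.18 radial 0.39 Fz 4.48 r 35.0 th -1.302 z 0.1214
r 35.0 th -1.302
th->-1.752 [[0.2, -2.8, 0.6], [0.5, -5.7, 1.0], [0.7, -8.5, 1.2], [0.9, -11.4, 1.0], [1.1, -14.3, 0.6]]
th->-2.202 [[0.2, -2.8, -0.6], [0.5, -5.5, -1.5], [0.7, -8.2, -2.7], [0.9, -10.7, -4.0], [1.1, -13.1, -5.6]]
th->-2.652 [[0.2, -2.2, -1.8], [0.5, -4.3, -3.8], [0.7, -6.2, -6.0], [0.9, -7.9, -8.3], [1.1, -9.4, -10.8]]
th->-3.102 [[0.2, -1.2, -2.6], [0.5, -2.2, -5.3], [0.7, -3.0, -8.1], [0.9, -3.5, -10.9], [1.1, -3.7, -13.8]]
```

{"op": "send_rows", "data": {
  "plan": [
    {"xyz": [0, -2.8, 0.6], "turn": 0, "jaw": 10},
    {"xyz": [0.1, -5.7, 1.0], "turn": 0, "jaw": 10},
    {"xyz": [0.3, -8.5, 1.2], "turn": 0, "jaw": 10},
    {"xyz": [0.5, -11.4, 1.0], "turn": 0, "jaw": 10},
    {"xyz": [0.7, -14.3, 0.6], "turn": 0, "jaw": 10}
  ]
}}

```text
clock: 24.85
tcp_pos: [0.507, -0.1866, 0.1213]
orientation: [0.504, 0.502, 0.496, -0.498]
ft_force: [10.3, -0.2, 0.3]
opening: 0.0142
```

```bash
python3 -c "
from h import *
push(3);push(3,1)"
```

```text
t 24.85 w3 push 10.32 radial 0.21 Fz 0.27 r 35.0 th -1.566 z 0.1213
t 24.90 w3 push 9.26 radial 0.30 Fz 0.11 r 35.0 th -1.575 z 0.1213
```

{"op": "send_rows", "data": {
  "plan": [
    {"xyz": [0.2, -2.8, -0.6], "turn": 0, "jaw": 10},
    {"xyz": [0.5, -5.5, -1.5], "turn": 0, "jaw": 10},
    {"xyz": [0.7, -8.2, -2.7], "turn": 0, "jaw": 10}
  ]
}}

```text
clock: 25.28
tcp_pos: [0.4995, -0.1857, 0.1209]
orientation: [0.505, 0.502, 0.495, -0.498]
ft_force: [11.5, -3.6, -0.8]
opening: 0.0147
```

```bash
python3 -c "
from h import *
push(3);push(3,1)"
```

```text
t 25.27 w3 push 12.00 radial 1.11 Fz -0.83 r 34.8 th -1.781 z 0.1209
t 25.32 w3 push 11.17 radial 1.01 Fz -0.32 r 34.9 th -1.789 z 0.1209
```

{"op": "send_rows", "data": {
  "plan": [
    {"xyz": [0.2, -2.5, -1.3], "turn": 0, "jaw": 10},
    {"xyz": [0.5, -4.9, -2.9], "turn": 0, "jaw": 10},
    {"xyz": [0.7, -7.1, -4.7], "turn": 0, "jaw": 10}
  ]
}}

```text
clock: 25.7
tcp_pos: [0.4928, -0.1833, 0.1206]
orientation: [0.506, 0.501, 0.493, -0.499]
ft_force: [12.1, -7.2, 0.0]
opening: 0.0142
```

```bash
python3 -c "
from h import *
push(3);push(3,1)"
```

```text
t 25.70 w3 push 14.00 radial 1.68 Fz 0.02 r 34.6 th -1.986 z 0.1206
t 25.75 w3 push 12.89 radial 1.68 Fz -0.09 r 34.6 th -1.994 z 0.1205
```

{"op": "send_rows", "data": {
  "plan": [
    {"xyz": [0, 0, 0], "turn": 0, "jaw": 40},
    {"xyz": [0, 0, 0], "turn": 0, "jaw": 40},
    {"xyz": [-55, 0, 0], "turn": 0, "jaw": 40},
    {"xyz": [-75, -12, -50], "turn": 0, "jaw": 40},
    {"xyz": [-75, -25, -105], "turn": 0, "jaw": 40}
  ]
}}

```text
clock: 26.38
tcp_pos: [0.4603, -0.0728, 0.1945]
orientation: [0.5, 0.501, 0.499, -0.5]
ft_force: [1.0, 1.9, -0.1]
opening: 0.0401
```

{"op": "send_rows", "data": {
  "plan": [
    {"xyz": [0, -13, -50], "turn": 0, "jaw": 40},
    {"xyz": [0, -13, -58], "turn": 0, "jaw": 40},
    {"xyz": [0, -13, -58], "turn": 0, "jaw": 40},
    {"xyz": [0, -13, -58], "turn": 0, "jaw": 40}
  ]
}}

```text
clock: 26.88
tcp_pos: [0.4475, -0.0169, 0.1934]
orientation: [-0.5, -0.5, -0.499, 0.501]
ft_force: [-0.2, 0.6, 0.1]
opening: 0.0401
```

```bash
python3 -c "
from h import *
push(2,2)
print(monitor.read_state()['tcp_pos'],monitor.read_state()['ft_force'])
"
```

```text
t 26.98 w2 push -0.51 radial -0.10 Fz -0.03 r 31.5 th 2.453 z 0.1934
[ 0.4475 -0.0168  0.1934] [ 0.898  -0.0764  0.0103]
```

{"op": "send_rows", "data": {
  "plan": [
    {"xyz": [50, 0, -3.0], "turn": 0, "jaw": 40},
    {"xyz": [74, 0, -3.0], "turn": 0, "jaw": 40},
    {"xyz": [74, 0, -3.0], "turn": 0, "jaw": 40},
    {"xyz": [74, 0, -3.0], "turn": 0, "jaw": 10},
    {"xyz": [74, 0, -3.0], "turn": 0, "jaw": 10}
  ]
}}

```text
clock: 27.6
tcp_pos: [0.4477, -0.0128, 0.1204]
orientation: [0.5, 0.5, 0.5, -0.5]
ft_force: [-2.4, -1.7, 2.5]
opening: 0.0143
```

{"op": "send_rows", "data": {
  "plan": [
    {"xyz": [0, 0, 0], "turn": 0, "jaw": 10},
    {"xyz": [0, 0, 0], "turn": 0, "jaw": 10}
  ]
}}

```text
clock: 27.85
tcp_pos: [0.4477, -0.0126, 0.1202]
orientation: [0.5, 0.5, 0.5, -0.5]
ft_force: [-1.9, -1.2, 6.9]
opening: 0.0142
```

```bash
python3 -c "
from h import *
push(2,1);arc(2,.09,4)"
```

```text
t 27.90 w2 push 2.57 radial 0.25 Fz 7.11 r 34.2 th 2.351 z 0.1202
r 34.3 th 2.352
th->1.902 [[0.2, 2.1, -1.9], [0.5, 4.4, -3.7], [0.7, 6.9, -5.2], [0.9, 9.5, -6.5], [1.1, 12.1, -7.5]]
th->1.452 [[0.2, 2.8, -0.8], [0.5, 5.6, -1.4], [0.7, 8.4, -1.7], [0.9, 11.3, -1.7], [1.1, 14.2, -1.5]]
th->1.002 [[0.2, 2.8, 0.5], [0.5, 5.6, 1.2], [0.7, 8.3, 2.2], [0.9, 10.9, 3.4], [1.1, 13.4, 4.8]]
th->0.552 [[0.2, 2.4, 1.7], [0.5, 4.5, 3.5], [0.7, 6.6, 5.6], [0.9, 8.4, 7.8], [1.1, 10.0, 10.2]]
```

{"op": "send_rows", "data": {
  "plan": [
    {"xyz": [0, 2.1, -1.9], "turn": 0, "jaw": 10},
    {"xyz": [0, 4.4, -3.7], "turn": 0, "jaw": 10},
    {"xyz": [0.1, 6.9, -5.2], "turn": 0, "jaw": 10},
    {"xyz": [0.2, 9.5, -6.5], "turn": 0, "jaw": 10},
    {"xyz": [0.3, 12.1, -7.5], "turn": 0, "jaw": 10}
  ]
}}

```text
clock: 28.52
tcp_pos: [0.4567, -0.0055, 0.1193]
orientation: [-0.499, -0.499, -0.501, 0.501]
ft_force: [-7.1, -3.4, 9.4]
opening: 0.0143
```

```bash
python3 -c "
from h import *
push(2);push(2,1)"
```

```text
t 28.52 w2 push 7.91 radial 0.05 Fz 9.42 r 34.8 th 2.021 z 0.1193
t 28.57 w2 push 7.37 radial -0.15 Fz 8.29 r 34.8 th 2.013 z 0.1194
```

{"op": "send_rows", "data": {
  "plan": [
    {"xyz": [0, 2.8, -0.8], "turn": 0, "jaw": 10},
    {"xyz": [0.1, 5.6, -1.4], "turn": 0, "jaw": 10},
    {"xyz": [0.3, 8.4, -1.7], "turn": 0, "jaw": 10},
    {"xyz": [0.5, 11.3, -1.7], "turn": 0, "jaw": 10},
    {"xyz": [0.7, 14.2, -1.5], "turn": 0, "jaw": 10}
  ]
}}

```text
clock: 29.2
tcp_pos: [0.4686, -0.0021, 0.1184]
orientation: [0.497, 0.498, 0.503, -0.501]
ft_force: [-10.9, 0.6, 13.7]
opening: 0.0143
```

```bash
python3 -c "
from h import *
push(2);push(2,1)"
```

```text
t 29.20 w2 push 10.80 radial 1.58 Fz 13.69 r 35.0 th 1.664 z 0.1184
t 29.25 w2 push 10.16 radial 1.76 Fz 13.20 r 34.9 th 1.655 z 0.1185
```

{"op": "send_rows", "data": {
  "plan": [
    {"xyz": [-0.5, 2.8, 0.4], "turn": 0, "jaw": 10},
    {"xyz": [-0.4, 5.6, 0.9], "turn": 0, "jaw": 10},
    {"xyz": [-0.2, 8.3, 1.9], "turn": 0, "jaw": 10},
    {"xyz": [0, 10.9, 3.1], "turn": 0, "jaw": 10}
  ]
}}

```text
clock: 29.75
tcp_pos: [0.4783, -0.003, 0.1181]
orientation: [0.496, 0.498, 0.505, -0.501]
ft_force: [-12.1, 6.6, 13.1]
opening: 0.0145
```

```bash
python3 -c "
from h import *
push(2);push(2,1)"
```

```text
t 29.75 w2 push 13.14 radial 4.20 Fz 13.12 r 34.5 th 1.381 z 0.1181
t 29.80 w2 push 11.12 radial 3.44 Fz 11.23 r 34.5 th 1.368 z 0.1181
```

{"op": "send_rows", "data": {
  "plan": [
    {"xyz": [0, 2.5, 1.0], "turn": 0, "jaw": 10}
  ]
}}

```text
clock: 29.92
tcp_pos: [0.481, -0.0038, 0.118]
orientation: [0.496, 0.498, 0.505, -0.501]
ft_force: [-12.0, 6.9, 10.5]
opening: 0.0141
```

{"op": "send_rows", "data": {
  "plan": [
    {"xyz": [0, 0, 0], "turn": 0, "jaw": 40},
    {"xyz": [0, 0, 0], "turn": 0, "jaw": 40},
    {"xyz": [-55, 0, 0], "turn": 0, "jaw": 40},
    {"xyz": [-75, 45, 28], "turn": 0, "jaw": 40},
    {"xyz": [-75, 90, 56], "turn": 0, "jaw": 40}
  ]
}}

```text
clock: 30.55
tcp_pos: [0.5804, -0.0635, 0.1962]
orientation: [0.502, 0.501, 0.499, -0.498]
ft_force: [0.8, 0.8, 0.5]
opening: 0.0399
```

{"op": "send_rows", "data": {
  "plan": [
    {"xyz": [0, 45, 28], "turn": 0, "jaw": 40},
    {"xyz": [0, 76, 48], "turn": 0, "jaw": 40},
    {"xyz": [0, 76, 48], "turn": 0, "jaw": 40},
    {"xyz": [0, 76, 48], "turn": 0, "jaw": 40}
  ]
}}

```text
clock: 31.05
tcp_pos: [0.6526, -0.1109, 0.193]
orientation: [0.5, 0.5, 0.5, -0.5]
ft_force: [-0.5, -0.3, -0.1]
opening: 0.04
```

```bash
python3 -c "
from h import *
push(4,2)
print(monitor.read_state()['tcp_pos'],monitor.read_state()['ft_force'])
"
```

```text
t 31.15 w4 push 0.02 radial -0.45 Fz -0.07 r 31.4 th 0.192 z 0.1934
[ 0.6524 -0.1102  0.1934] [ 0.2465 -0.7487 -0.2473]
```

{"op": "send_rows", "data": {
  "plan": [
    {"xyz": [50, 1, 2.3], "turn": 0, "jaw": 40},
    {"xyz": [73, 1, 2.3], "turn": 0, "jaw": 40},
    {"xyz": [73, 1, 2.3], "turn": 0, "jaw": 40},
    {"xyz": [73, 1, 2.3], "turn": 0, "jaw": 10},
    {"xyz": [73, 1, 2.3], "turn": 0, "jaw": 10}
  ]
}}

```text
clock: 31.78
tcp_pos: [0.6536, -0.1136, 0.122]
orientation: [0.5, 0.5, 0.5, -0.5]
ft_force: [-2.4, 0.5, 4.1]
opening: 0.0146
```

{"op": "send_rows", "data": {
  "plan": [
    {"xyz": [0, 0, 0], "turn": 0, "jaw": 10},
    {"xyz": [0, 0, 0], "turn": 0, "jaw": 10}
  ]
}}

```text
clock: 32.02
tcp_pos: [0.6537, -0.1137, 0.1218]
orientation: [0.5, 0.5, 0.5, -0.5]
ft_force: [-4.7, 0.3, 7.0]
opening: 0.0138
```

```bash
python3 -c "
from h import *
push(4,1);arc(4,.09,4)"
```

```text
t 32.08 w4 push 0.73 radial -4.55 Fz 6.86 r 32.3 th 0.089 z 0.1219
r 32.3 th 0.090
th->-0.360 [[0.2, 0.1, 2.9], [0.5, -0.0, 5.8], [0.7, -0.4, 8.6], [0.9, -1.0, 11.4], [1.1, -1.9, 14.1]]
th->-0.810 [[0.2, -1.1, 2.6], [0.5, -2.5, 5.2], [0.7, -4.1, 7.6], [0.9, -5.9, 9.8], [1.1, -7.9, 11.9]]
th->-1.260 [[0.2, -2.2, 1.9], [0.5, -4.5, 3.6], [0.7, -7.0, 5.0], [0.9, -9.6, 6.3], [1.1, -12.3, 7.3]]
th->-1.710 [[0.2, -2.8, 0.8], [0.5, -5.6, 1.3], [0.7, -8.5, 1.5], [0.9, -11.4, 1.5], [1.1, -14.2, 1.2]]
```

{"op": "send_rows", "data": {
  "plan": [
    {"xyz": [0, -0.4, 2.9], "turn": 0, "jaw": 10},
    {"xyz": [0, -1.0, 5.8], "turn": 0, "jaw": 10},
    {"xyz": [0.1, -1.5, 8.6], "turn": 0, "jaw": 10},
    {"xyz": [0.2, -2.1, 11.4], "turn": 0, "jaw": 10},
    {"xyz": [0.4, -3.0, 14.1], "turn": 0, "jaw": 10}
  ]
}}

```text
clock: 32.7
tcp_pos: [0.6535, -0.1221, 0.1216]
orientation: [0.5, 0.502, 0.502, -0.496]
ft_force: [0.0, 10.2, 5.1]
opening: 0.0144
```

```bash
python3 -c "
from h import *
push(4);push(4,1)"
```

```text
t 32.70 w4 push 10.05 radial -1.76 Fz 5.08 r 32.4 th -0.175 z 0.1216
t 32.75 w4 push 8.56 radial -2.33 Fz 5.11 r 32.4 th -0.184 z 0.1215
```

{"op": "send_rows", "data": {
  "plan": [
    {"xyz": [0.2, -1.1, 2.6], "turn": 0, "jaw": 10},
    {"xyz": [0.4, -2.5, 5.2], "turn": 0, "jaw": 10},
    {"xyz": [0.6, -4.1, 7.6], "turn": 0, "jaw": 10},
    {"xyz": [0.8, -5.9, 9.8], "turn": 0, "jaw": 10}
  ]
}}

```text
clock: 33.25
tcp_pos: [0.6506, -0.1313, 0.1213]
orientation: [0.502, 0.503, 0.5, -0.495]
ft_force: [6.9, 9.5, 3.6]
opening: 0.0143
```

```bash
python3 -c "
from h import *
push(4);push(4,1)"
```

```text
t 33.25 w4 push 11.62 radial 1.81 Fz 3.55 r 32.5 th -0.473 z 0.1213
t 33.30 w4 push 10.07 radial 1.11 Fz 3.25 r 32.5 th -0.483 z 0.1212
```

{"op": "send_rows", "data": {
  "plan": [
    {"xyz": [0.2, -1.9, 2.2], "turn": 0, "jaw": 10},
    {"xyz": [0.4, -4.0, 4.1], "turn": 0, "jaw": 10},
    {"xyz": [0.6, -6.2, 5.9], "turn": 0, "jaw": 10},
    {"xyz": [0.8, -8.6, 7.4], "turn": 0, "jaw": 10}
  ]
}}

```text
clock: 33.8
tcp_pos: [0.6447, -0.1394, 0.1209]
orientation: [0.504, 0.504, 0.498, -0.494]
ft_force: [11.7, 7.3, 0.6]
opening: 0.0144
```

```bash
python3 -c "
from h import *
push(4);push(4,1);print(monitor.read_state()['tcp_pos'])"
```

```text
t 33.80 w4 push 13.37 radial 3.19 Fz 0.57 r 32.6 th -0.781 z 0.1209
t 33.85 w4 push 12.73 radial 2.02 Fz 0.15 r 32.6 th -0.791 z 0.1209
[ 0.6444 -0.1399  0.1209]
```

All four wheels are firm at roughly 13–14 N. I'll recheck 1 and 3, since tightening 2 and 4 takes some of their load.

{"op": "send_rows", "data": {
  "plan": [
    {"xyz": [0, 0, 0], "turn": 0, "jaw": 40},
    {"xyz": [0, 0, 0], "turn": 0, "jaw": 40},
    {"xyz": [-55, 0, 0], "turn": 0, "jaw": 40},
    {"xyz": [-75, -5, -50], "turn": 0, "jaw": 40},
    {"xyz": [-75, -10, -100], "turn": 0, "jaw": 40}
  ]
}}

```text
clock: 34.48
tcp_pos: [0.6276, -0.0457, 0.1957]
orientation: [0.501, 0.502, 0.498, -0.5]
ft_force: [1.0, 1.1, -0.1]
opening: 0.0399
```

{"op": "send_rows", "data": {
  "plan": [
    {"xyz": [0, -8, -48], "turn": 0, "jaw": 40},
    {"xyz": [0, -8, -48], "turn": 0, "jaw": 40},
    {"xyz": [0, -8, -48], "turn": 0, "jaw": 40},
    {"xyz": [0, -8, -48], "turn": 0, "jaw": 40}
  ]
}}

```text
clock: 34.98
tcp_pos: [0.6186, 0.0008, 0.1936]
orientation: [-0.5, -0.5, -0.499, 0.501]
ft_force: [-0.6, -0.3, -0.2]
opening: 0.0396
```

```bash
python3 -c "
from h import *
import cv2
push(1,2)
print(monitor.read_state()['tcp_pos'],monitor.read_state()['ft_force'])
a=imaging.snapshot('scene')[150:290,160:330,::-1];cv2.imwrite('pics/s3.png',cv2.resize(a,(680,560),interpolation=2))
"
```

```text
t 35.08 w1 push 0.02 radial -0.49 Fz -0.33 r 32.1 th 0.087 z 0.1934
[0.6186 0.0013 0.1934] [-0.8273  0.3583 -0.5188]
```

View pics/s3.png

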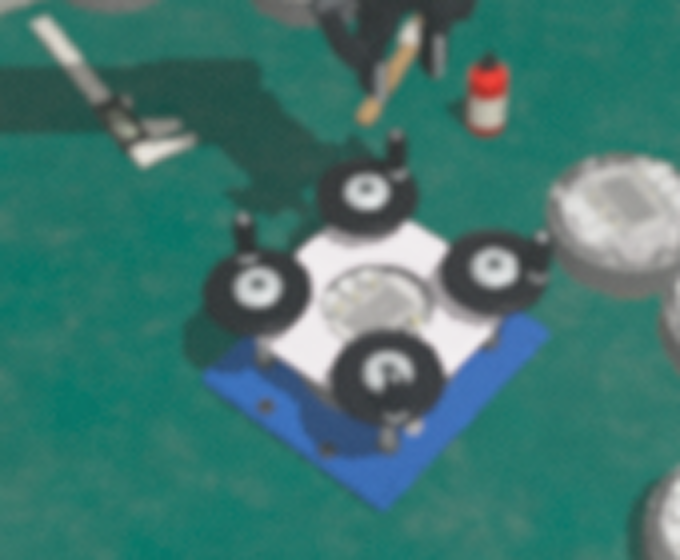

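The picture shows the bystanders undisturbed and all four grips turned as expected. Wheel 1's grip is at crop pixel (397,135), consistent with where I left it. I'll take it again for a check turn.

{"op": "send_rows", "data": {
  "plan": [
    {"xyz": [50, -0.5, -2.5], "turn": 0, "jaw": 40},
    {"xyz": [74, -0.5, -2.5], "turn": 0, "jaw": 40},
    {"xyz": [74, -0.5, -2.5], "turn": 0, "jaw": 40},
    {"xyz": [74, -0.5, -2.5], "turn": 0, "jaw": 10},
    {"xyz": [74, -0.5, -2.5], "turn": 0, "jaw": 10}
  ]
}}

```text
clock: 35.75
tcp_pos: [0.618, 0.0051, 0.1208]
orientation: [0.5, 0.5, 0.5, -0.5]
ft_force: [-4.4, -0.3, 3.3]
opening: 0.0145
```

{"op": "send_rows", "data": {
  "plan": [
    {"xyz": [0, 0, 0], "turn": 0, "jaw": 10},
    {"xyz": [0, 0, 0], "turn": 0, "jaw": 10},
    {"xyz": [0, 0, 3], "turn": 0, "jaw": 10}
  ]
}}

```text
clock: 36.12
tcp_pos: [0.6182, 0.0044, 0.1205]
orientation: [0.5, 0.501, 0.501, -0.499]
ft_force: [-2.9, 5.6, 8.0]
opening: 0.0139
```

```bash
python3 -c "
from h import *
push(1)"
```

```text
t 36.12 w1 push 6.00 radial -1.73 Fz 8.01 r 32.2 th 0.195 z 0.1205
```

{"op": "send_rows", "data": {
  "plan": [
    {"xyz": [0, -0.2, 2], "turn": 0, "jaw": 10}
  ]
}}

```text
clock: 36.25
tcp_pos: [0.6182, 0.0041, 0.1206]
orientation: [0.499, 0.501, 0.502, -0.498]
ft_force: [-3.1, 7.3, 7.5]
opening: 0.0143
```

{"op": "send_rows", "data": {
  "plan": [
    {"xyz": [0, -0.2, 2], "turn": 0, "jaw": 10}
  ]
}}

```text
clock: 36.38
tcp_pos: [0.6182, 0.0036, 0.1206]
orientation: [0.499, 0.501, 0.502, -0.497]
ft_force: [-3.1, 9.6, 8.5]
opening: 0.0143
```

{"op": "send_rows", "data": {
  "plan": [
    {"xyz": [0, -0.2, 2], "turn": 0, "jaw": 10}
  ]
}}

```text
clock: 36.5
tcp_pos: [0.6182, 0.0032, 0.1206]
orientation: [0.499, 0.502, 0.503, -0.497]
ft_force: [-2.0, 11.3, 8.3]
opening: 0.0143
```

{"op": "send_rows", "data": {
  "plan": [
    {"xyz": [0, -0.2, 2], "turn": 0, "jaw": 10}
  ]
}}

```text
clock: 36.62
tcp_pos: [0.6183, 0.0027, 0.1206]
orientation: [0.499, 0.502, 0.504, -0.496]
ft_force: [-2.1, 13.9, 8.2]
opening: 0.0142
```

{"op": "send_rows", "data": {
  "plan": [
    {"xyz": [0, -0.2, 2], "turn": 0, "jaw": 10}
  ]
}}

```text
clock: 36.75
tcp_pos: [0.6183, 0.0021, 0.1206]
orientation: [0.499, 0.502, 0.504, -0.495]
ft_force: [-1.3, 16.7, 7.5]
opening: 0.0143
```

Wheel 1 holds against a 16.7 N push without turning, so it carries about 40 N or more, in line with the estimate. It needs no more tightening. I'll release, withdraw and check.

{"op": "send_rows", "data": {
  "plan": [
    {"xyz": [0, 0, -5], "turn": 0, "jaw": 10},
    {"xyz": [0, 0, -9], "turn": 0, "jaw": 40},
    {"xyz": [0, 0, -9], "turn": 0, "jaw": 40},
    {"xyz": [-60, 0, -9], "turn": 0, "jaw": 40},
    {"xyz": [-120, 0, -9], "turn": 0, "jaw": 40}
  ]
}}

```text
clock: 37.38
tcp_pos: [0.6168, 0.0004, 0.2402]
orientation: [-0.5, -0.5, -0.5, 0.501]
ft_force: [0.5, 0.9, -0.4]
opening: 0.04
```

{"op": "send_rows", "data": {
  "plan": [
    {"xyz": [0, -50, -20], "turn": 0, "jaw": 40},
    {"xyz": [0, -90, -50], "turn": 0, "jaw": 40},
    {"xyz": [0, -130, -90], "turn": 0, "jaw": 40},
    {"xyz": [0, -150, -130], "turn": 0, "jaw": 40},
    {"xyz": [0, -150, -130], "turn": 0, "jaw": 40}
  ]
}}

```text
clock: 38.0
tcp_pos: [0.4656, 0.1345, 0.2392]
orientation: [0.501, 0.499, 0.502, -0.498]
ft_force: [0.0, -0.4, -0.3]
opening: 0.0399
```

```bash
python3 -c "
from h import *
import cv2
s=monitor.read_state();print(s['clock'],s['tcp_pos'],s['ft_force'],s['opening'])
cv2.imwrite('pics/t4.png',cv2.resize(imaging.snapshot('top')[100:290,100:400,::-1],(780,494),interpolation=2))
"
```

```text
38.0 [0.4656 0.1345 0.2392] [ 0.0228 -0.4291 -0.3418] 0.039880977972725995
```

View pics/t4.png

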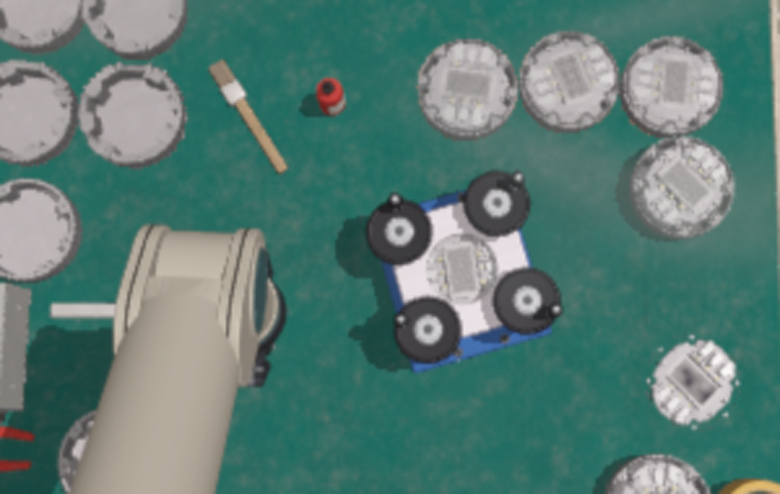

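The top view shows the bottle, brush and lens where they were, and the robot clear of the jig. Handing in.

```bash
python3 -c "
from rig import finish_job
print(finish_job())"
```

```text
the job is handed in; nothing more can be done
None
```

I tightened all four handwheels clockwise in crisscross order, 1, 3, 2, 4, in two passes, and handed the job in at about 38 s of the 72 s. No verdict is reported, so the result isn't confirmed.

| Wheel | First pass, push while turning | Second pass, push while turning |
|---|---|---|
| 1 | about 5.9 N | about 12.7 N |
| 3 | 6.7 N | 14.0 N |
| 2 | 7.2 N | about 13.5 N |
| 4 | about 6.3 N | 13.4 N |

- **Recheck of wheel 1:** it held against 16.7 N without visibly turning. I take that as at least 40 N on the plate, inside the 21–54 N band and more than when I left it. That fits the load wheel 3 adds to it.
- **Not rechecked:** I did not take wheels 2, 3 and 4 again. From the pushes I expect about 30–42 N on each. Wheel 3 is the least certain, because tightening 2 and 4 takes some of its load.
- **Plate level:** I did not measure the plate's tilt at any point. That it is level is inferred from the similar pushes on opposite wheels.
- **Readings:** single force readings scatter by about 0.7 N. When the arm stopped, the push fell by 0.5–2 N; the table shows the values while turning.
- **Surroundings:** the last top view shows the brush, bottle and lens in place. The arm hid most of the caliper there, but a picture about 3 s earlier showed it undisturbed. The robot ended clear of the jig, touching nothing.

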